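Release the slide clamp lever held by its safety bolt

ROBOT

A 6-joint arm with a two-finger parallel gripper is mounted at the origin on the work surface. World frame = base frame: x ahead of the robot, y to its left, z up, the work surface at z = 0. Lengths are in mm, angles in degrees, forces in N, time in s.
With the tool pointing down it reaches from about 300 to 850 mm from the base axis. Payload 4.2 kg.
Tool frame: the origin (TCP) lies on the centre line of the jaws, within the pads' length; the fingertips stand 14 mm ahead of it and the grasp point (between the pads) lies 5 mm behind it (env.finger_overhang is the z of the fingertips in the tool frame, in mm); z points along the fingers, y is the line along which they close (so a half turn about z gives the same grasp; the last joint's range is limited). The gripper opens to 91 mm and grips with 3 to 60 N. Pads are 32 mm wide; open, the fingers measure 118 mm over their backs; the gripper's body (76 mm by 178 mm) begins 60 mm behind the grasp point.
Start: joints at [76.089, 18.312, 89.639, -0, 72.044, -1.146], TCP at [127.053, 560.802, 227.976] pointing down, gripper open.
Joint ranges: [-177.97, 177.97], [-48.28, 115.42], [12.27, 149.76], [-77.06, 257.06], [2.81, 150.46], [-146.56, 146.56]. Speed limits (degrees/s): [147.25, 147.25, 180, 180, 180, 180].

INTERFACE

Orientations are given as [roll, pitch, yaw] about the fixed x, y, z axes, in that order (R = Rz(yaw) Ry(pitch) Rx(roll)).
In Python, from workcell import sensors, viewer, env gives the robot as it stands. The module is installed in compiled form; this text tells all that it offers.
- The arm moves only by the tool step_arm, never from a script. Its argument "plan" is one flat list of numbers, 6 for each row, row after row: the shift along the tool's x, y, z in cm, then the turn, a rotation vector about the tool's x, y, z in rad. In form: [x, y, z, wx, wy, wz, x, y, z, wx, wy, wz, ...]. A call has 1 to 5 rows; each row shifts and turns the commanded pose from where the row before left it, along the tool's axes as they then stand; what a row does not reach is not made up. A row lasts 1/12 s, in which the tool goes at most 41.7 mm and 7.16 degrees, less where a joint would pass 70% of its speed; a pose out of reach is approached as far as the arm can. A call is refused whole if a number of a shift passes 4.17 or a number of a turn 0.125, either way. A call with a gripper value outside its range is refused whole. "hand" is the finger opening in cm, from 0 to 9.12, set as the call begins (left out, the last holds). The fingers move at their own pace and stop on an object; "newtons" is the grip in N (left out, the last holds). Time passes only in rows, so rows that do not move let the fingers close. It gives the time, the measured TCP pose, the force, the opening and the grip force at its end, in the units of the state.
- sensors.state(): the state, without advancing time (a new reading comes with each control period).
- viewer.grab_frame(name): name is "scene" or "side" or "wrist"; returns a dict with "img" (420x560x3 uint8, red, green, blue), "fx", "fy", "cx", "cy" (pixels), "k1" (the pictures are not rectified: a ray, as slopes to the right and down, at radius r is drawn at 1 + k1 r^2 times it, then the intrinsics apply), "position" and "attitude" of the camera in the world. Camera axes: x right, y down, z forward; pixel columns grow to the right and rows downward; lengths in mm; the calibration is good to about 2 mm. A picture is of the moment at which its call begins. There is no depth.
- env.job_done(): hands the job in; it is judged then, once.
Trained networks look in a picture, given as the dict that the camera call returned (one of the last four; its "shot" number tells which), for a name from the list of things; names that differ only in an ending like _2 or _b are one class to them, and where a whole thing is asked for, a point or a joint stands for the part that bears it (a point fixed in the world has none). Each returns a list of dicts, best first, with "score" (0 to 1); they miss things now and then, are a little off and sometimes report something else, mostly with a low value. They report only what shows in the picture. A call takes as long as a camera call.
- viewer.boxes_of(name, picture): "location" ([column, row] in pixels, amid what is visible of it).
- viewer.pinpoint(name, picture): "location" ([column, row] in pixels: a listed point, or the origin of a listed thing).
The state is a dict: "time_s": time; "qpos": joint angles; "qvel": joint speeds; "effort": joint torques, N m; "ee_pos": TCP position; "ee_rot": TCP orientation; "force": force on the tool from outside, world axes, zero at the start; "torque": the same for the moment, N m; "gripper_width": finger opening in mm; "gripper_force": force on a finger pad.
Only numpy, scipy, OpenCV 4.12 (cv2) and the standard library are available. Lean on these libraries where they do the work, as an engineer would, in place of code of your own. Each camera call takes 0.05 s, during which the arm holds its last target. There are 200 camera calls.

TASK

On the sloping front of the little machine slide, draw the safety bolt fully back by its knob, out of the notch in the lever's hub and away from the lever. Then swing the clamp lever by its black grip right across the face to its far stop, leave the bolt drawn, and let go of everything. Do not disturb the loose things standing around the slide.

Things in the scene. Friction and masses are not known exactly. Their poses are not given: they have to be found in the camera images.
- apron: Fixed machine slide: blue-grey wedge casting, front face sloping 33 degrees from horizontal, steel T-slotted bed 440 mm long behind (top 147 mm high). Origin: on the work surface straight below the lever's pivot; x level from the front to the bed, y left for someone facing the slope, z up. It stands sideways: x points about to the robot's right. The face reaches 130 mm below and 75 mm above the pivot along the slope, y -130 to +175 mm.
- visor_edge (a point): Middle of the lower front edge of a fixed, level, clear plastic chip visor with an aluminium front strip. 8 mm thick, it spans 155 mm to either side along its y and runs back 145 mm (+x; axes as for apron). It roofs the bolt's knob (236 mm above the work surface): a gripper pointing straight down on the knob strikes it; come square to the face or leaning more.
- pivot (a point): Point where the lever's turning axis meets the sloping face, 110 mm above the work surface. Its axes are those of the face, and do not move: x up the slope, y level to the left for someone facing the slope (about away from the robot), z square out of the face.
- bolt (a joint): Steel safety bolt 18 x 10 x 88 mm lying on the face along the face's y, in a staple (face y 63 to 77 mm, 18 mm high off the face). Value in m: 0 = home, its end in the hub's notch; 0.028 = fully drawn, at its stop (slid along face +y). Starts at 0 to 0.004; clear of the notch from 0.015. Friction holds it where it is left; about 3 N moves it.
- bolt_knob (a point): Centre of the top of the bolt's knob, a round steel post 16 mm in diameter standing square to the face, its top 40 mm out of the face and its free length 27 mm. It sits at face x = 0, y = 105 mm + the bolt's value. Axes as for pivot.
- lever (a joint): Clamp lever turning about the face's z at the pivot. Value in rad: 0 = clamped (grip low on the left), growing anticlockwise looking onto the face; 1.5 = far stop (grip low on the right). Starts at 0 to 0.03; turns only about 0.1 rad while the bolt is in the notch. Friction holds it where it is left; about 4 N at the grip swings it.
- lever_grip (a point): Centre of the outer end of the black grip, a cylinder 22 mm in diameter, 50 mm long, square to the face from 24 mm (top of the arm) to 74 mm out of it, 90 mm from the pivot. At lever value q it is at face x = 90 cos(2.356 + q), y = 90 sin(2.356 + q) mm. Its z axis is the face's z; x and y turn with the lever.
- oiler: Loose bystander: white plastic oil bottle, 52 mm in diameter, 140 mm tall, origin at the centre of its underside. Standing beside the slide.
- collet_chuck: Loose bystander: turned steel collet chuck, 62 mm in diameter at its foot, 95 mm tall, origin at the centre of its underside. Standing beside the slide.
- vee_block: Loose bystander: dark steel block with a slot in its top, 60 x 50 x 54 mm, origin at the centre of its underside. Standing beside the slide.

How it is judged (in metres and radians):
On the way:
1. the safety bolt is drawn at least 23 of its 28 mm while the lever is still clamped (under 0.15 rad) (value of joint bolt above 0.023 m and value of joint lever below 0.15 rad), for 0.1 s.
At the end, for the whole second after the job is handed in: The lever rests at its far stop (value above 1.38 of 1.5 rad), the bolt is still drawn (above 20 of 28 mm), both are still, and the gripper has let go (value of joint lever above 1.38 rad and value of joint bolt above 0.02 m and velocity of joint lever between -0.05 and 0.05 rad/s and velocity of joint bolt between -0.01 and 0.01 m/s); the robot touches nothing.
It fails at once if a loose bystander (oil bottle, collet chuck or vee block) is shifted more than 30 mm or tipped more than 0.4 rad (distance of any of oiler, collet_chuck, vee_block from where it was at the start of the episode above 0.03 m or angle between any of oiler, collet_chuck, vee_block's own z axis and vertical above 0.4 rad).
It also fails if it takes over 45 s, if anything falls off the work surface, if the arm or the gripper's body presses on something with over 40 N, if the wrist force passes 120 N, or if a joint passes its speed limit or range.

## Working session

There is one attempt and no reset: what is moved stays moved. The work goes in short steps, Python scripts to look and compute and a tool call to move; the robot and the scene stay as the last step left them, time stands still between calls to the robot, and variables do not carry over. Pictures are saved under pics/ and viewed, at most 10 in all, crops included, and the job is handed in when it is done.

Besides the shell and the picture viewer there is one more tool, called after "Call:" as name(argument=value, ...) on one line, values as JSON. step_arm: Moves the arm, as the interface text tells. Its arguments: {"type":"object","properties":{"plan":{"type":"array","items":{"type":"number"}},"hand":{"type":"number"},"newtons":{"type":"number"}},"required":["plan"]}

```bash
mkdir -p pics
cat > h.py <<'E'
import numpy as np, cv2
from workcell import sensors, viewer, env
from scipy.spatial.transform import Rotation as R
def ray(f,px):
    u=(px[0]-f["cx"])/f["fx"]; v=(px[1]-f["cy"])/f["fy"]
    x,y=u,v
    for _ in range(20):
        s=1+f["k1"]*(x*x+y*y); x,y=u/s,v/s
    return np.array([x,y,1.])
def att(f):
    a=np.array(f["attitude"],float)
    return a if a.shape==(3,3) else R.from_euler('xyz',a,degrees=True).as_matrix()
def proj(f,P):
    c=att(f).T@(np.array(P)-f["position"]); x,y=c[0]/c[2],c[1]/c[2]; s=1+f["k1"]*(x*x+y*y)
    return np.array([f["fx"]*x*s+f["cx"],f["fy"]*y*s+f["cy"]])
def wray(f,px):
    d=att(f)@ray(f,px); return np.array(f["position"],float),d/np.linalg.norm(d)
E
python3 - <<'E'
from h import *
np.set_printoptions(precision=1,suppress=True)
print(sensors.state())
ims={}
for c in ["scene","side","wrist"]:
    f=viewer.grab_frame(c); ims[c]=f["img"]
    print(c,f["position"],f["attitude"],f["fx"],f["k1"])
    for n in ["apron","visor_edge","pivot","bolt_knob","lever_grip","oiler","collet_chuck","vee_block"]:
        print(n,[(np.array(d["location"]).round(1).tolist(),round(d["score"],2)) for d in viewer.pinpoint(n,f)[:2]])
    cv2.imwrite(f"pics/{c}0.png",f["img"][:,:,::-1])
E
```

```text
{'time_s': 0.0, 'qpos': array([76.1, 18.4, 89.7,  0. , 72. , -1.1]), 'qvel': array([-0.1, -0. ,  0.1,  0. , -0.1, -0. ]), 'effort': array([ -0. , -41.2, -23.2,   0.1,   0. ,  -0. ]), 'ee_pos': array([126.9, 560.3, 227.1]), 'ee_rot': array([-179.9,   -0. ,  167.2]), 'force': array([-0. , -1.2,  0.8]), 'torque': array([ 0., -0.,  0.]), 'gripper_force': 0.0, 'gripper_width': 91.27514346429912}
scene [  -7.9 -142.1  953.5] [-142.4    0.5  -79.8] 429.40377046447196 0.007821832403890915
apron [([300.6, 273.3], 0.7)]
visor_edge [([293.2, 206.8], 0.7)]
pivot []
bolt_knob []
lever_grip []
oiler [([243.7, 219.1], 0.91)]
collet_chuck [([416.2, 294.9], 0.82)]
vee_block [([205.9, 278.2], 0.67)]
side [-34.8   2.6 922.9] [-140.2    0.7  -92.3] 394.55647385311164 0.014989547404294472
apron [([311.8, 273.1], 0.81)]
visor_edge [([306.6, 208.1], 0.67)]
pivot []
bolt_knob []
lever_grip [([282.3, 221.7], 0.62)]
oiler [([242.0, 233.1], 0.94)]
collet_chuck [([414.5, 269.7], 0.9)]
vee_block [([227.5, 292.3], 0.89)]
wrist [ 63.  575.1 384.7] [166.3   0.   77.2] 359.5699652057173 0.0034846854196408333
apron []
visor_edge []
pivot []
bolt_knob []
lever_grip []
oiler []
collet_chuck []
vee_block []
```

Run:
```python
import cv2
a=cv2.imread("pics/scene0.png");b=cv2.imread("pics/side0.png")
a=cv2.resize(a[100:380,130:480],None,fx=1.14,fy=1.14);b=cv2.resize(b[100:380,130:480],None,fx=1.14,fy=1.14)
cv2.imwrite("pics/ab.png",cv2.resize(cv2.hconcat([a,b]),(798,319)))
```

```text
(no output)
```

View pics/ab.png

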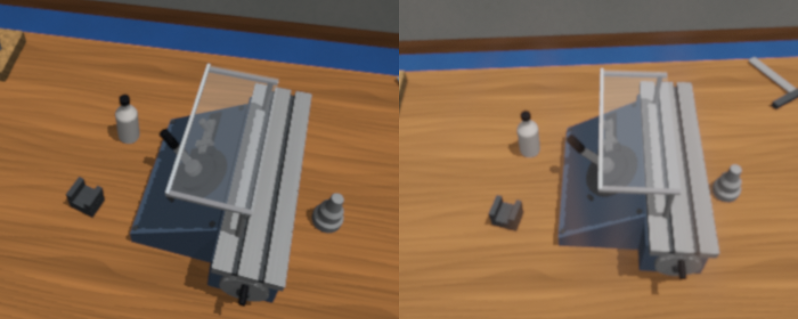

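View pics/side0.png

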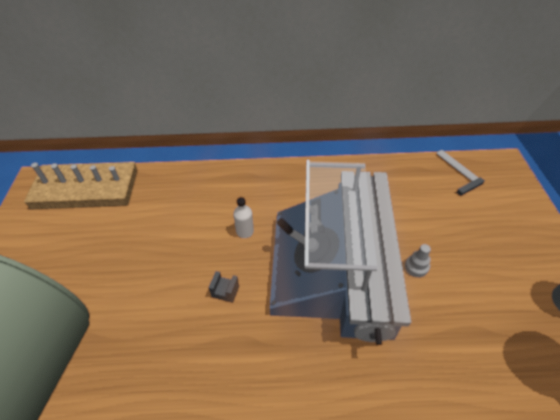

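The views show the slope facing the robot's left (+y). The visor strip runs in side0 from about (308,162) to (305,268). The grip is at (282,222), the oiler at (243,220) and the vee block at (225,288), with the chuck behind the bed at (420,260).

Run:
```python
from h import *
from scipy.optimize import least_squares
np.set_printoptions(precision=1,suppress=True)
Z={"apron":0,"visor_edge":236,"oiler":0,"collet_chuck":0,"vee_block":0}
obs=[]
def plane(f,px,z):
    o,d=wray(f,px); return o+d*(z-o[2])/d[2]
for c in ["scene","side"]:
    f=viewer.grab_frame(c)
    for n,z in Z.items():
        for d in viewer.pinpoint(n,f)[:1]: print(c,n,d["location"],plane(f,d["location"],z))
    for n in ["lever_grip","bolt_knob","pivot"]:
        for d in viewer.pinpoint(n,f)[:1]: print(c,n,np.array(d["location"]),d["score"]); obs.append((n,f,d["location"]))
    if c=="side":
        for p in [(308,162),(305,268),(365,165),(374,268)]: print("visor corner",plane(f,p,240))
        for p in [(345,174),(386,173),(352,318),(407,318)]: print("bed corner",plane(f,p,147))
        o,d=wray(f,[282.3,221.7]); print("grip z174ish", [plane(f,[282.3,221.7],z) for z in (110,140)])
    f2=f
```

```text
scene apron [302.8, 274.1] [521.6 -98.9   0. ]
scene visor_edge [295.4, 208.1] [544.  -71.5 236. ]
scene oiler [241.5, 220.9] [656.3  90.8   0. ]
scene vee_block [205.2, 278.1] [468.5 139.6   0. ]
scene lever_grip [240.7 220.4] 0.5
side apron [313.5, 275.5] [506.7 -98.6   0. ]
side visor_edge [305.3, 208.6] [543.2 -70.9 236. ]
side oiler [245.0, 232.2] [660.9  87.1   0. ]
side collet_chuck [415.1, 270.8] [ 508.3 -372.3    0. ]
side vee_block [225.1, 292.2] [468.2 135.9   0. ]
side lever_grip [282.  222.9] 0.93
side pivot [314.  245.9] 0.77
visor corner [692.4 -89.9 240. ]
visor corner [383.9 -56.9 240. ]
visor corner [ 673.8 -230.2  240. ]
visor corner [ 377.3 -194.9  240. ]
bed corner [ 737.6 -200.5  147. ]
bed corner [ 735.3 -314.   147. ]
bed corner [ 315.6 -152.7  147. ]
bed corner [ 310.5 -266.4  147. ]
grip z174ish [array([607.5, -20.4, 110. ]), array([583.8, -19.5, 140. ])]
```

```bash
cat > g.py <<'E'
from h import *
import json,os,sys
np.set_printoptions(precision=1,suppress=True)
try: PIV,YAW=json.load(open("pose.json"))
except Exception: PIV,YAW=[513.,-104.,110.],-96.2
def face(piv=None,yaw=None):
    yaw=np.radians(YAW if yaw is None else yaw); p=np.array(PIV if piv is None else piv)
    ax=np.array([np.cos(yaw),np.sin(yaw),0]); ay=np.array([-np.sin(yaw),np.cos(yaw),0]); az=np.array([0,0,1.])
    s,c=np.sin(np.radians(33)),np.cos(np.radians(33))
    return p,np.stack([c*ax+s*az,ay,-s*ax+c*az],1)
def tool(fp,delta,back=0):
    "TCP target: face point fp (mm), lean delta deg beyond square, moved back mm"
    p,F=face(); d=np.radians(delta)
    z=F@[np.sin(d),0,-np.cos(d)]; y=F[:,1]; x=np.cross(y,z)
    return p+F@np.array(fp,float)-back*z, np.stack([x,y,z],1)
def cur():
    s=sensors.state(); return s["ee_pos"],R.from_euler('xyz',s["ee_rot"],degrees=True).as_matrix()
def plan(target,step=35.,n=None,start=None):
    p0,R0=start or cur(); p1,R1=target
    w=R.from_matrix(R0.T@R1).as_rotvec(); D=np.linalg.norm(p1-p0)
    n=n or int(max(np.ceil(D/step),np.ceil(np.linalg.norm(w)/.115),1))
    for i in range(n):
        Ri=R0@R.from_rotvec(w*i/n).as_matrix()
        print(np.r_[Ri.T@(p1-p0)/n/10, w/n].round(3).tolist())
def tcp_in_face():
    p,F=face(); a,Rr=cur(); return F.T@(a-p)
E
python3 - <<'E'
from g import *
f=viewer.grab_frame("side")
p,F=face()
for nm,q in [("pivot",[0,0,0]),("grip",[-64.6,62.7,74]),("knob",[0,107,40])]: print(nm,p+F@q,proj(f,p+F@q))
t=tool([-20,90,40],13,130); print(t[0],R.from_matrix(t[1]).as_euler('xyz',degrees=True)); plan(t,step=40)
E
```

```text
pivot [ 513. -104.  110.] [317.8 250.3]
grip [585.5 -16.8 136.9] [281.2 222. ]
knob [621.7 -93.9 143.5] [310.3 208.2]
[616.7  17.6 223. ] [180.   46.   83.8]
[-3.145, -2.219, 0.026, 0.031, -0.034, 0.072]
[-3.293, -1.983, 0.201, 0.031, -0.034, 0.072]
[-3.417, -1.732, 0.374, 0.031, -0.034, 0.072]
[-3.517, -1.467, 0.542, 0.031, -0.034, 0.072]
[-3.592, -1.191, 0.705, 0.031, -0.034, 0.072]
[-3.641, -0.906, 0.861, 0.031, -0.034, 0.072]
[-3.663, -0.614, 1.01, 0.031, -0.034, 0.072]
[-3.66, -0.316, 1.15, 0.031, -0.034, 0.072]
[-3.63, -0.016, 1.281, 0.031, -0.034, 0.072]
[-3.574, 0.285, 1.401, 0.031, -0.034, 0.072]
[-3.493, 0.585, 1.509, 0.031, -0.034, 0.072]
[-3.386, 0.881, 1.605, 0.031, -0.034, 0.072]
[-3.255, 1.172, 1.687, 0.031, -0.034, 0.072]
[-3.101, 1.454, 1.756, 0.031, -0.034, 0.072]
[-2.925, 1.726, 1.811, 0.031, -0.034, 0.072]
[-2.728, 1.986, 1.852, 0.031, -0.034, 0.072]
[-2.512, 2.233, 1.877, 0.031, -0.034, 0.072]
[-2.277, 2.463, 1.887, 0.031, -0.034, 0.072]
[-2.027, 2.677, 1.883, 0.031, -0.034, 0.072]
```

Call:
step_arm(plan=[-3.15,-2.2,-1,0.031,-0.034,0.072,-3.3,-2.0,-0.8,0.031,-0.034,0.072,-3.4,-1.7,-0.6,0.031,-0.034,0.072,-3.5,-1.5,-0.5,0.031,-0.034,0.072,-3.6,-1.2,-0.3,0.031,-0.034,0.072], hand=5, newtons=15)

```text
time_s: 2.72
ee_pos: [254.4, 420.6, 277.5]
ee_rot: [-173.0, 11.2, 147.0]
force: [1.5, 0.5, -0.0]
gripper_width: 60.4
gripper_force: 0.0
```

Call:
step_arm(plan=[-3.6,-0.9,0.9,0.031,-0.034,0.072,-3.65,-0.6,1.0,0.031,-0.034,0.072,-3.65,-0.3,1.15,0.031,-0.034,0.072,-3.6,0,1.3,0.031,-0.034,0.072,-3.6,0.3,1.4,0.031,-0.034,0.072])

```text
time_s: 3.13
ee_pos: [383.4, 278.5, 274.7]
ee_rot: [-170.1, 24.0, 127.2]
force: [0.2, 0.6, -0.0]
gripper_width: 49.9
gripper_force: 0.0
```

Run:
```python
from g import *
print(sensors.state()["qpos"],*cur())
plan(tool([-20,90,40],13,130),step=40)
```

```text
[ 48.6  14.9  92.5 -21.   88.3  17.1] [383.4 278.5 274.7] [[-0.6  0.8  0.1]
 [ 0.7  0.5 -0.4]
 [-0.4 -0.2 -0.9]]
[-3.308, 0.672, 2.016, 0.03, -0.034, 0.072]
[-3.178, 0.968, 2.103, 0.03, -0.034, 0.072]
[-3.024, 1.257, 2.175, 0.03, -0.034, 0.072]
[-2.848, 1.535, 2.234, 0.03, -0.034, 0.072]
[-2.65, 1.802, 2.278, 0.03, -0.034, 0.072]
[-2.432, 2.055, 2.307, 0.03, -0.034, 0.072]
[-2.196, 2.292, 2.321, 0.03, -0.034, 0.072]
[-1.943, 2.511, 2.32, 0.03, -0.034, 0.072]
[-1.675, 2.711, 2.303, 0.03, -0.034, 0.072]
```

Call:
step_arm(plan=[-3.3,0.7,1.8,0.03,-0.034,0.072,-3.2,1.0,1.9,0.03,-0.034,0.072,-3.0,1.25,2.0,0.03,-0.034,0.072,-2.85,1.55,2.1,0.03,-0.034,0.072,-2.65,1.8,2.2,0.03,-0.034,0.072])

```text
time_s: 3.55
ee_pos: [513.5, 138.4, 252.1]
ee_rot: [-172.7, 36.9, 105.2]
force: [0.8, 1.4, 0.2]
gripper_width: 49.9
gripper_force: 0.0
```

Call:
step_arm(plan=[-2.4,2.05,2.3,0.03,-0.034,0.072,-2.2,2.3,2.3,0.03,-0.034,0.072,-1.9,2.5,2.3,0.03,-0.034,0.072,-1.7,2.7,2.3,0.03,-0.034,0.072,0,0,0,0,0,0])

```text
time_s: 3.97
ee_pos: [619.4, 20.3, 225.4]
ee_rot: [-179.7, 46.0, 83.9]
force: [-0.4, 0.5, 0.2]
gripper_width: 49.9
gripper_force: 0.0
```

Run:
```python
from g import *
print(sensors.state()["qpos"],*cur(),tcp_in_face())
f=viewer.grab_frame("wrist"); cv2.imwrite("pics/w1.png",f["img"][:,:,::-1])
p,F=face()
print(f["position"],f["attitude"])
for nm,q in [("pivot",[0,0,0]),("lever_grip",[-64.6,62.7,74]),("bolt_knob",[0,107,40])]:
    print(nm,proj(f,p+F@q),[(np.array(d["location"]),d["score"]) for d in viewer.pinpoint(nm,f)[:2]])
```

```text
[ 20.2  32.7  80.8 -40.   91.1  34.7] [619.4  20.3 225.4] [[ 0.1  1.  -0.1]
 [ 0.7 -0.1 -0.7]
 [-0.7 -0.  -0.7]] [-50.4  92.4 170.4]
[637.5 177.9 286.6] [120.3   0.2  -6.3]
pivot [181.3 201.7] [(array([183.6, 200. ]), 0.59)]
lever_grip [234.7 164.6] [(array([238. , 160.9]), 0.92)]
bolt_knob [295.1 222.5] [(array([303.2, 219.2]), 0.93)]
```

View pics/w1.png

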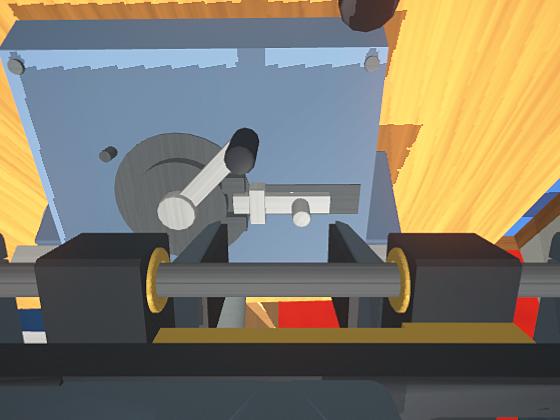

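The wrist picture looks up the slope upside down. The knob top is at (302,219), the grip end at (240,158) and the hub at (177,212), with the fingers below them. I'll fit the slide pose to these points.

Run:
```python
from g import *
from scipy.optimize import least_squares
f=viewer.grab_frame("wrist"); s=viewer.grab_frame("side")
obs=[]
for fr in (f,s):
    for nm in ["pivot","lever_grip","bolt_knob"]:
        for d in viewer.pinpoint(nm,fr)[:1]:
            if d["score"]>.5: obs.append((fr,nm,np.array(d["location"]),.3 if fr is s else 1)); print(nm,obs[-1][2],d["score"])
def P(v,nm):
    p,F=face([v[0],v[1],110],v[2]); a=2.356+v[4]
    return p+F@{"pivot":[0,0,0],"lever_grip":[90*np.cos(a),90*np.sin(a),74],"bolt_knob":[0,105+v[3],40]}[nm]
def res(v):
    r=[(proj(fr,P(v,nm))-px)*w/2 for fr,nm,px,w in obs]
    return np.r_[np.concatenate(r),(v[2]+96.2)/.7,(v[3]-2)/2,(v[4]-.015)/.015]
o=least_squares(res,[513,-104,-96.2,2,.015]); v=o.x; print(np.round(v,3),o.fun)
json.dump([[v[0],v[1],110.],v[2]],open("pose.json","w"))
import g; g.PIV,g.YAW=[v[0],v[1],110.],v[2]
print(tcp_in_face(), cur()[0]); plan(tool([0,105+v[3],40],13,45))
```

```text
pivot [189.9 201. ] 0.71
lever_grip [244.8 158.5] 0.92
bolt_knob [305.3 218.9] 0.7
pivot [316.3 249.1] 0.78
lever_grip [279.5 222.8] 0.92
[518.  -99.3 -95.9   2.6   0. ] [-0.1 -1.   0.3  0.6 -0.2  0.1 -0.1 -0.1 -0.1 -0.3  0.5  0.3  0.6]
[-47.6  84.8 172.9] [616.1  25.4 229.1]
[-0.562, 0.763, 3.17, -0.001, -0.001, 0.001]
[-0.557, 0.762, 3.171, -0.001, -0.001, 0.001]
[-0.553, 0.76, 3.172, -0.001, -0.001, 0.001]
```

Call:
step_arm(plan=[-0.55,0.75,2.5,0,0,0,-0.55,0.75,2.5,0,0,0,-0.55,0.75,2.5,0,0,0,0,0,0,0,0,0,0,0,0,0,0,0])

```text
time_s: 4.98
ee_pos: [631.2, -43.2, 187.6]
ee_rot: [-179.6, 45.8, 84.2]
force: [0.5, -0.2, 0.3]
gripper_width: 49.9
gripper_force: 0.0
```

Run:
```python
from g import *
print(cur()[0],sensors.state()["ee_rot"],tcp_in_face())
f=viewer.grab_frame("wrist"); cv2.imwrite("pics/w2.png",f["img"][:,:,::-1])
p,F=face(); print(cur()[0])
for nm,q in [("pivot",[0,0,0]),("lever_grip",[-63.6,63.6,74]),("bolt_knob",[0,107.6,40])]:
    print(nm,proj(f,p+F@q),[(np.array(d["location"]),d["score"]) for d in viewer.pinpoint(nm,f)[:2]])
plan(tool([0,107.6,34],13,0))
```

```text
[631.2 -43.2 187.6] [-179.6   45.8   84.2] [-14.2 106.9 101.8]
[631.7 -42.3 188.3]
pivot [133.4 198.6] [(array([134. , 200.4]), 0.64)]
lever_grip [186.1 144.4] [(array([184.5, 145.7]), 0.96)]
bolt_knob [278.9 225.8] [(array([279.6, 225.5]), 0.57)]
[0.023, 0.0, 2.387, -0.0, -0.001, 0.0]
[0.026, -0.0, 2.387, -0.0, -0.001, 0.0]
[0.029, -0.001, 2.386, -0.0, -0.001, 0.0]
```

View pics/w2.png

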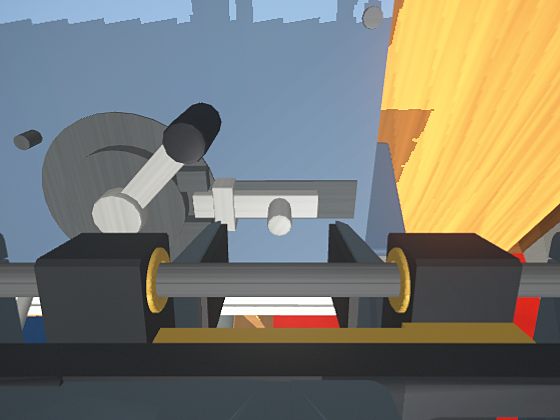

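The fit agrees within 2 px: the knob at (280,226) is centred between the fingers (225 to 335), and the grip end is at (185,145). I'll descend onto the knob and close.

Call:
step_arm(plan=[0,0,2,0,0,0,0,0,2,0,0,0,0.1,0,1.6,0,0,0,0,0,1.5,0,0,0,0,0,0,0,0,0])

```text
time_s: 5.6
ee_pos: [627.2, -92.6, 137.6]
ee_rot: [-179.9, 45.8, 84.3]
force: [0.4, 0.9, 0.2]
gripper_width: 49.7
gripper_force: 0.5
```

Call:
step_arm(plan=[0,0,0,0,0,0,0,0,0,0,0,0,0,0,0,0,0,0,0,0,0,0,0,0,0,0,0,0,0,0], hand=1, newtons=15)

```text
time_s: 6.02
ee_pos: [626.5, -91.8, 138.3]
ee_rot: [-179.8, 45.8, 84.2]
force: [-0.2, -1.0, 0.3]
gripper_width: 19.0
gripper_force: 0.0
```

Run:
```python
from g import *
print(tcp_in_face(),sensors.state()["force"],face()[1].T@sensors.state()["force"])
f=viewer.grab_frame("wrist"); cv2.imwrite("pics/w3.png",f["img"][:,:,::-1])
```

```text
[ -0.1 107.2  33.9] [-0.2 -1.   0.3] [ 1.  -0.1 -0.3]
```

View pics/w3.png

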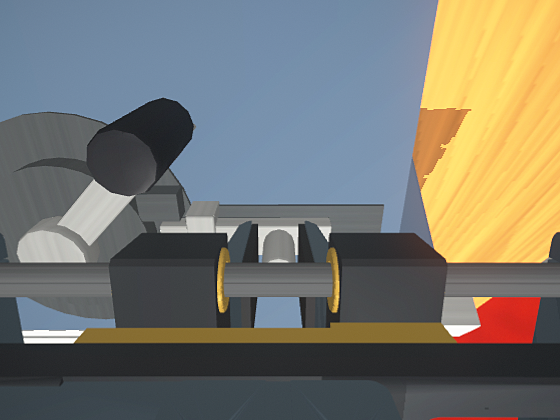

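The knob (278,243) stands between the nearly closed pads at columns 250 and 308. I'll finish closing and draw along +y.

Call:
step_arm(plan=[0,0,0,0,0,0,0,0,0,0,0,0,0,0.3,0,0,0,0,0,0.4,0,0,0,0,0,0.4,0,0,0,0])

```text
time_s: 6.48
ee_pos: [636.8, -93.0, 138.2]
ee_rot: [-179.7, 45.8, 84.2]
force: [-2.5, 4.1, 3.3]
gripper_width: 16.0
gripper_force: 15.0
```

Call:
step_arm(plan=[0,0.4,0,0,0,0,0,0.4,0,0,0,0,0,0.4,0,0,0,0,0,0.3,0,0,0,0,0,0,0,0,0,0])

```text
time_s: 6.9
ee_pos: [651.2, -94.4, 138.1]
ee_rot: [-179.6, 45.8, 84.2]
force: [-4.7, 4.4, 4.5]
gripper_width: 15.4
gripper_force: 15.0
```

Run:
```python
from g import *
print(tcp_in_face(),face()[1].T@sensors.state()["force"],sensors.state()["gripper_width"])
```

```text
[ -0.2 132.   33.7] [-0.8 -5.1  5.9] 15.43289179171238
```

Call:
step_arm(plan=[0,0.2,0,0,0,0,0,0.2,0,0,0,0,0,0,0,0,0,0])

```text
time_s: 7.15
ee_pos: [651.3, -94.6, 138.0]
ee_rot: [-179.0, 45.9, 84.3]
force: [-12.9, 8.3, 7.4]
gripper_width: 15.6
gripper_force: 15.0
```

Run:
```python
from g import *
print(tcp_in_face(),face()[1].T@sensors.state()["force"],sensors.state()["gripper_width"])
```

```text
[ -0.2 132.2  33.4] [ -1.8 -13.6  10. ] 15.574363057499344
```

The bolt is at its stop: the force rose with no further motion. Release and retreat.

Call:
step_arm(plan=[0,-0.3,0,0,0,0,0,0,0,0,0,0,0,0,0,0,0,0,0,0,0,0,0,0,0,0,0,0,0,0], hand=4)

```text
time_s: 7.57
ee_pos: [653.7, -95.3, 137.7]
ee_rot: [-179.8, 45.8, 84.2]
force: [0.5, -0.0, -0.1]
gripper_width: 39.4
gripper_force: 0.0
```

Call:
step_arm(plan=[0,0,-1.5,0,0,0,0,0,-2.5,0,0,0,0,0,-2.5,0,0,0,0,0,-2,0,0,0,0,0,0,0,0,0])

```text
time_s: 7.98
ee_pos: [661.9, -32.2, 199.9]
ee_rot: [179.7, 45.7, 84.0]
force: [0.1, -0.3, 0.2]
gripper_width: 39.9
gripper_force: 0.0
```

Run:
```python
from g import *
f=viewer.grab_frame("wrist"); cv2.imwrite("pics/w4.png",f["img"][:,:,::-1])
p,F=face(); print(tcp_in_face(),sensors.state()["gripper_width"])
for nm,q in [("lever_grip",[-63.6,63.6,74]),("bolt_knob",[0,133,40])]:
    print(nm,proj(f,p+F@q),[(np.array(d["location"]),d["score"]) for d in viewer.pinpoint(nm,f)[:2]])
plan(tool([-63.6,63.6,74],0,60))
```

```text
[-19.1 135.5 117.6] 39.96011531176615
lever_grip [138.4 144.4] [(array([136.6, 144.6]), 0.84)]
bolt_knob [272.2 219.7] [(array([270.2, 221.5]), 0.9)]
[1.321, -2.35, -0.942, -0.001, 0.075, 0.001]
[1.387, -2.35, -0.844, -0.001, 0.075, 0.001]
[1.445, -2.35, -0.741, -0.001, 0.075, 0.001]
```

View pics/w4.png

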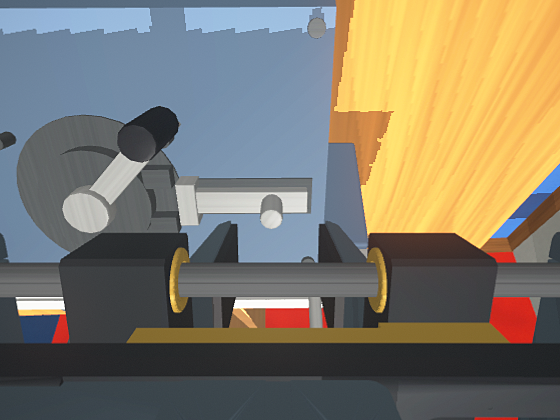

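The bolt is drawn: its knob at (270,221) matches face y of about 133, and its end is clear of the hub. Now I move above the grip with the same lean.

Run:
```python
from g import *
a=tool([-63.6,63.6,74],13,50); b=tool([-63.6,63.6,54],13,0)
plan(a); print(); plan(b,start=a)
```

```text
[1.771, -2.348, -0.659, -0.001, -0.001, 0.001]
[1.768, -2.349, -0.663, -0.001, -0.001, 0.001]
[1.766, -2.349, -0.668, -0.001, -0.001, 0.001]

[0.225, -0.0, 3.474, 0.0, 0.0, 0.0]
[0.225, -0.0, 3.474, 0.0, 0.0, 0.0]
```

Call:
step_arm(plan=[1.75,-2.35,-0.7,0,0,0,1.75,-2.35,-0.7,0,0,0,1.75,-2.35,-0.7,0,0,0,0,0,0,0,0,0,0,0,0,0,0,0])

```text
time_s: 8.55
ee_pos: [593.8, 23.7, 173.1]
ee_rot: [-179.5, 45.9, 84.5]
force: [1.2, -0.1, 0.1]
gripper_width: 40.1
gripper_force: 0.0
```

Run:
```python
from g import *
f=viewer.grab_frame("wrist"); cv2.imwrite("pics/w5.png",f["img"][:,:,::-1])
p,F=face(); print(tcp_in_face(),sensors.state()["gripper_width"])
for nm,q in [("lever_grip",[-63.6,63.6,74]),("bolt_knob",[0,133,40])]:
    print(nm,proj(f,p+F@q),[(np.array(d["location"]),d["score"]) for d in viewer.pinpoint(nm,f)[:2]])
plan(tool([-63.6,63.6,54],13,0))
```

```text
[-74.2  63.8 124.1] 39.71379719117052
lever_grip [278.8 231.1] [(array([276.4, 232.6]), 0.93)]
bolt_knob [369.1 280.6] [(array([215.9, 149. ]), 0.36)]
[0.191, -0.023, 2.363, -0.001, -0.001, 0.0]
[0.193, -0.026, 2.363, -0.001, -0.001, 0.0]
[0.196, -0.028, 2.363, -0.001, -0.001, 0.0]
```

View pics/w5.png

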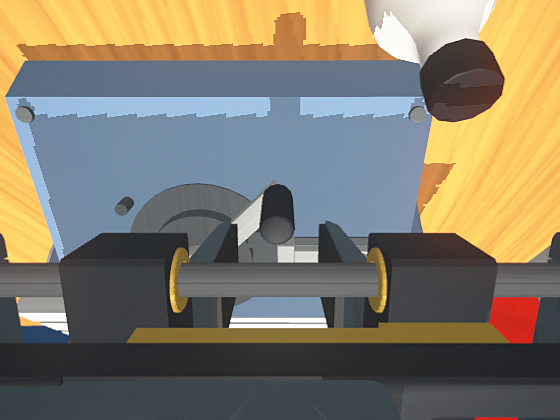

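The grip end at (277,232) is centred between the fingers. The oiler (460,80) is close to the body's side, so I turn square to the face for more clearance.

Run:
```python
from g import *
a=tool([-64.2,63.2,74],0,46); b=tool([-64.2,63.2,54],0,0)
plan(a,n=3); print(); plan(b,start=a)
```

```text
[-0.278, -0.044, 0.214, -0.001, 0.075, 0.0]
[-0.293, -0.044, 0.192, -0.001, 0.075, 0.0]
[-0.307, -0.044, 0.17, -0.001, 0.075, 0.0]

[0.0, -0.0, 3.3, 0.0, 0.0, 0.0]
[0.0, -0.0, 3.3, 0.0, 0.0, 0.0]
```

Call:
step_arm(plan=[-0.28,-0.04,0.2,0,0.075,0,-0.29,-0.04,0.2,0,0.075,0,-0.31,-0.04,0.2,0,0.075,0,0,0,0,0,0,0,0,0,0,0,0,0])

```text
time_s: 9.12
ee_pos: [593.1, 12.1, 176.5]
ee_rot: [-179.9, 33.0, 83.9]
force: [0.1, -0.2, -0.2]
gripper_width: 40.2
gripper_force: 0.0
```

Call:
step_arm(plan=[0,0,1.6,0,0,0,0,0,1.7,0,0,0,0,0,1.7,0,0,0,0,0,1.5,0,0,0,0,0,0,0,0,0])

```text
time_s: 9.53
ee_pos: [587.0, -22.3, 117.8]
ee_rot: [-179.3, 33.1, 84.4]
force: [-1.5, 0.0, -0.6]
gripper_width: 40.1
gripper_force: 0.0
```

Call:
step_arm(plan=[0,0,0,0,0,0,0,0,0,0,0,0], hand=3.2)

```text
time_s: 9.7
ee_pos: [589.5, -20.7, 121.2]
ee_rot: [-179.8, 32.9, 84.2]
force: [0.0, -0.8, 0.8]
gripper_width: 32.7
gripper_force: 0.0
```

Run:
```python
from g import *
print(tcp_in_face(),sensors.state()["ee_rot"],sensors.state()["force"],sensors.state()["gripper_width"])
f=viewer.grab_frame("wrist"); cv2.imwrite("pics/w6.png",f["img"][:,:,::-1])
t=tcp_in_face(); q0=0.0; old=np.array([-64,63.6])
# arc rows in tool axes (x=-fx, y=fy), cage
for i in range(1,22):
    a=2.356+1.5*i/20; n=90*np.array([np.cos(a),np.sin(a)]); d=n-old; old=n; print(i,(-d[0]/10).round(2),(d[1]/10).round(2))
```

```text
[-65.6  63.1  55.9] [-179.8   32.9   84.2] [ 0.  -0.8  0.8] 32.718301725867065
1 0.42 -0.49
2 0.42 -0.53
3 0.38 -0.56
4 0.34 -0.58
5 0.29 -0.61
6 0.25 -0.63
7 0.2 -0.65
8 0.15 -0.66
9 0.1 -0.67
10 0.05 -0.67
11 -0.0 -0.67
12 -0.05 -0.67
13 -0.1 -0.67
14 -0.15 -0.66
15 -0.2 -0.64
16 -0.25 -0.63
17 -0.29 -0.61
18 -0.34 -0.58
19 -0.38 -0.56
20 -0.42 -0.53
21 -0.46 -0.49
```

View pics/w6.png

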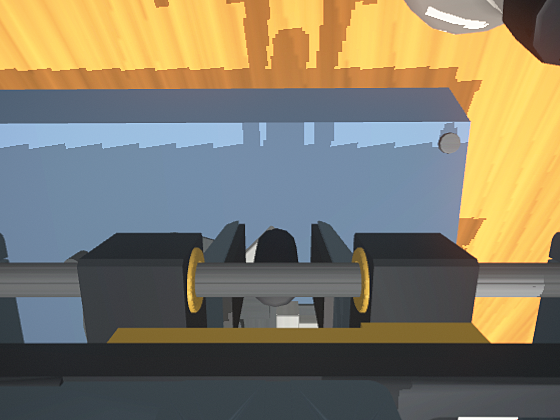

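The grip (277,255) is caged between the pads. I'll swing along the arc.

Call:
step_arm(plan=[0.4,-0.5,0,0,0,0,0.4,-0.53,0,0,0,0,0.38,-0.56,0,0,0,0,0.34,-0.58,0,0,0,0,0.29,-0.61,0,0,0,0])

```text
time_s: 10.17
ee_pos: [566.6, -0.6, 110.9]
ee_rot: [179.6, 32.6, 84.2]
force: [9.8, 3.2, -3.9]
gripper_width: 32.3
gripper_force: 4.6
```

Call:
step_arm(plan=[0.25,-0.63,0,0,0,0,0.2,-0.65,0,0,0,0,0.15,-0.66,0,0,0,0,0.1,-0.67,0,0,0,0,0.05,-0.67,0,0,0,0])

```text
time_s: 10.58
ee_pos: [533.2, 8.6, 107.6]
ee_rot: [179.8, 32.7, 84.2]
force: [5.5, 1.4, -1.4]
gripper_width: 32.2
gripper_force: 2.7
```

Run:
```python
from g import *
s=sensors.state();print(tcp_in_face(),s["ee_rot"],face()[1].T@s["force"],s["gripper_width"],s["gripper_force"],s["qpos"])
f=viewer.grab_frame("wrist")
print([(d["location"],d["score"]) for d in viewer.pinpoint("lever_grip",f)])
```

```text
[-92.7   4.1  57.3] [179.8  32.7  84.2] [-2.4  5.3 -0.1] 32.232754939240664 2.661513090133667 [ 17.1  27.6 102.2 -32.6  67.7  40.3]
[]
```

Call:
step_arm(plan=[-0.05,-0.67,0,0,0,0,-0.1,-0.67,0,0,0,0,-0.15,-0.67,0,0,0,0,-0.15,-0.66,0,0,0,0,-0.2,-0.64,0,0,0,0])

```text
time_s: 11.1
ee_pos: [498.6, 5.3, 111.2]
ee_rot: [180.0, 32.8, 84.2]
force: [4.7, 1.6, -1.1]
gripper_width: 32.0
gripper_force: 2.2
```

Call:
step_arm(plan=[-0.25,-0.63,0,0,0,0,-0.3,-0.61,0,0,0,0,-0.34,-0.58,0,0,0,0,-0.38,-0.55,0,0,0,0,-0.4,-0.5,0,0,0,0])

```text
time_s: 11.52
ee_pos: [467.1, -6.8, 120.4]
ee_rot: [-179.9, 32.9, 84.2]
force: [5.0, 2.5, -1.1]
gripper_width: 32.1
gripper_force: 2.2
```

Run:
```python
from g import *
s=sensors.state();print(tcp_in_face(),s["ee_rot"],face()[1].T@s["force"],s["gripper_width"],s["gripper_force"],s["qpos"])
```

```text
[-67.1 -60.1  56. ] [-179.9   32.9   84.2] [-3.1  4.7  0.7] 32.144645160283744 2.190045788884163 [ 17.7  22.  110.2 -32.9  66.3  42. ]
```

Call:
step_arm(plan=[-0.2,-0.3,0,0,0,0,-0.2,-0.3,0,0,0,0,-0.1,-0.2,0,0,0,0,0,0,0,0,0,0])

```text
time_s: 11.85
ee_pos: [461.0, -9.7, 122.8]
ee_rot: [179.9, 32.8, 84.2]
force: [9.5, -0.5, -4.3]
gripper_width: 32.0
gripper_force: 4.6
```

Run:
```python
from g import *
s=sensors.state();print(tcp_in_face(),face()[1].T@s["force"],s["gripper_width"],s["gripper_force"])
```

```text
[-62.9 -65.9  56.1] [-2.8  9.5 -3.3] 32.00168331962601 4.577788263559341
```

Call:
step_arm(plan=[0,-0.2,0,0,0,0,0,-0.2,0,0,0,0,0,0,0,0,0,0])

```text
time_s: 12.1
ee_pos: [460.7, -9.7, 122.9]
ee_rot: [179.5, 32.8, 84.2]
force: [19.7, -5.9, -11.4]
gripper_width: 32.5
gripper_force: 9.7
```

Run:
```python
from g import *
s=sensors.state();print(tcp_in_face(),face()[1].T@s["force"],s["gripper_width"],s["gripper_force"])
```

```text
[-62.8 -66.1  56.2] [ -2.9  20.2 -11.7] 32.509236302166876 9.746584296226501
```

The lever is at its stop. I'll back off, open the fingers and retreat square out of the face.

Call:
step_arm(plan=[0,0.5,0,0,0,0,0,0.4,0,0,0,0,0,0,0,0,0,0], hand=4.2)

```text
time_s: 12.35
ee_pos: [462.7, -11.3, 122.7]
ee_rot: [-179.6, 33.0, 84.2]
force: [-0.6, -0.0, 0.1]
gripper_width: 41.9
gripper_force: 0.0
```

Call:
step_arm(plan=[0,0,-1.5,0,0,0,0,0,-2.5,0,0,0,0,0,-2.5,0,0,0,0,0,-2.5,0,0,0,0,0,-2.5,0,0,0])

```text
time_s: 12.77
ee_pos: [468.8, 51.6, 220.1]
ee_rot: [-179.6, 33.0, 84.2]
force: [-0.3, 0.3, -0.6]
gripper_width: 42.0
gripper_force: 0.0
```

Call:
step_arm(plan=[0.5,0,-2,0,0,0,0.5,0,-2,0,0,0,0,0,0,0,0,0,0,0,0,0,0,0])

```text
time_s: 13.1
ee_pos: [472.9, 81.5, 247.5]
ee_rot: [-179.7, 33.0, 84.2]
force: [1.1, 0.8, 0.3]
gripper_width: 41.7
gripper_force: 0.0
```

Run:
```python
from g import *
f=viewer.grab_frame("wrist"); cv2.imwrite("pics/w7.png",f["img"][:,:,::-1])
p,F=face(); print(tcp_in_face(),sensors.state()["force"])
for nm,q in [("lever_grip",[90*np.cos(3.856),90*np.sin(3.856),74]),("bolt_knob",[0,133,40])]:
    print(nm,proj(f,p+F@q),[(np.array(d["location"]),d["score"]) for d in viewer.pinpoint(nm,f)[:2]])
```

```text
[-71.9 -63.6 209.9] [ 0.2  0.2 -1.5]
lever_grip [283.3 205.1] [(array([283.1, 206.2]), 0.71)]
bolt_knob [480.2 265.5] []
```

View pics/w7.png

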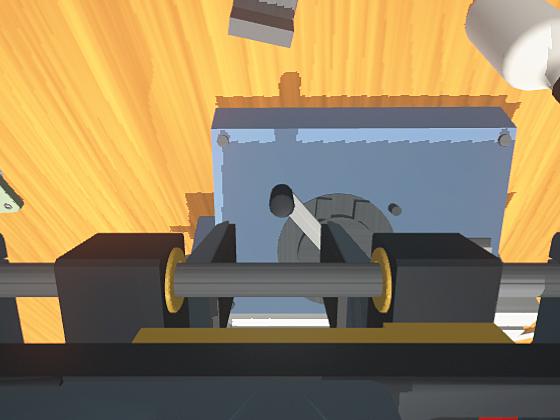

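The grip at (283,203) is on the far-stop prediction (283,205). The gripper is clear, and the oiler and vee block are still standing. The bolt was last seen drawn and nothing has touched it since.

```bash
python3 -c "
from workcell import env; print(env.job_done())"
```

```text
the job is handed in; nothing more can be done
None
```

I drew the bolt back to its stop, swung the lever to its far stop, released both and handed the job in at about 13 s of the 45 s; no verdict came back, and the knob was out of view in the last picture, so I rely on the earlier one showing the bolt drawn.

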